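# Slide the boot tray home and throw its latch

### The arm

A 6-joint arm with a two-finger parallel gripper is mounted at the origin on the work surface. World frame = base frame: x ahead of the robot, y to its left, z up, the work surface at z = 0. Lengths are in mm, angles in degrees, forces in N, time in s.
With the tool pointing down it reaches from about 425 to 1125 mm from the base axis. Payload 14.9 kg.
Tool frame: the origin (TCP) lies between the finger pads; the fingertips stand 14 mm ahead of it and the grasp point (between the pads) lies 5 mm behind it; z points along the fingers, y is the line along which they close (so a half turn about z gives the same grasp; the last joint's range is limited). The gripper opens to 91 mm and grips with 3 to 60 N. Pads are 32 mm wide; open, the fingers measure 118 mm over their backs; the gripper's body (76 mm by 178 mm) begins 60 mm behind the grasp point.
Start: joints at [-65.162, 21.709, 99.362, -0, 58.929, -1.908], TCP at [315.02, -625.124, 227.932] pointing down, gripper open.
Joint ranges: [-158.91, 158.91], [-42.39, 125.64], [0.06, 152.35], [-60.88, 240.88], [17.5, 164.5], [-176.32, 176.32]. Speed limits (degrees/s): [108.29, 108.29, 136.94, 180, 180, 180].

### API

Orientations are given as [roll, pitch, yaw] about the fixed x, y, z axes, in that order (R = Rz(yaw) Ry(pitch) Rx(roll)).
In Python, from station import ctrl gives the robot as it stands.
- The arm moves only by the tool send_rows, never from a script. Its argument "commands" is a list of rows, each an object of numbers: "hand": the opening, from 0 (shut) to 1 (fully open); "dx", "dy", "dz": the shift along the tool's x, y, z in cm; "roll": the turn about the tool's z in rad. A call has 1 to 10 rows; each row shifts and turns the commanded pose from where the row before left it, along the tool's axes as they then stand; what a row does not reach is not made up. A row lasts 1/8 s, in which the tool goes at most 62.5 mm and 10.7 degrees, less where a joint would pass 70% of its speed; a pose out of reach is approached as far as the arm can. A call with a gripper value outside its range is refused whole. The fingers move at their own pace and stop on an object; "newtons" is the grip in N (left out, the last holds). Time passes only in rows, so rows that do not move let the fingers close. It gives the time, the measured TCP pose, the force, the opening and the grip force at its end, in the units of the state.
- ctrl.sense(): the state, without advancing time (a new reading comes with each control period).
- ctrl.grab_frame(name): name is "side" or "top" or "wrist"; returns a dict with "frame" (400x640x3 uint8, blue, green, red), "z_map" (400x640 float32, mm along the optical axis (not along the pixel's ray), 0 where there is no reading), "mtx" (3x3 intrinsics, pixels), "R" (3x3) and "t" (3): a world point X has camera coordinates R X + t; the wrist camera has in their place "hand_eye" (4x4, takes a point from camera to tool coordinates, whose origin is the TCP and whose axes are the flange's). Camera axes: x right, y down, z forward; pixel columns grow to the right and rows downward; lengths in mm; the calibration is good to about 2 mm. A picture is of the moment at which its call begins: read the wrist's pose just before it.
- ctrl.finish_job(): hands the job in; it is judged then, once.
The state is a dict: "t": time; "q": joint angles; "joint_vel": joint speeds; "joint_efforts": joint torques, N m; "position": TCP position; "tool_rot": TCP orientation; "ft_force": force on the tool from outside, world axes, zero at the start; "wrist_torque": the same for the moment, N m; "gripper_width": finger opening in mm; "grasp_force": force on a finger pad.
Only numpy, scipy, OpenCV 4.12 (cv2) and the standard library are available. Lean on these libraries where they do the work, as an engineer would, in place of code of your own. Each camera call takes 0.05 s, during which the arm holds its last target. There are 200 camera calls.

### The job

Push the black boot tray, with the boots standing in it, fully home into the low pine bench, and then push the red-handled toggle latch over past its centre so that it snaps inward and locks in front of the tray. Only push with the fingers: lift neither the tray nor the boots, don't tip the boots, don't throw the latch before the tray is home, and leave the other things on the table where they are.

Things in the scene. Friction and masses are not known exactly. Their poses are not given: they have to be found in the camera images.
- tray: loose open black rubber boot tray, 380 x 300 mm, 40 mm high, walls and floor 6 mm thick, with two boots in it; pushing it takes about 3 to 8 N, a little more to start it. Origin at the centre of its underside; its own x axis points into the bench. It slides on the table between the bench's two runners with 4 mm of play each side, and at the start stands 60 to 120 mm out.
- tray_front (a point): centre of the outer face of the tray's front wall (the one facing the robot), 20 mm above the table, half-way up the wall
- home (a point): fixed point of the bench: tray_front lies here (within 1.5 mm along x, where the tray meets a rigid back stop) when the tray is fully home. Its x axis is the direction in which to push the tray in, y points across the bench to the latch's side, z up.
- latch_hinge (a point): fixed hinge axis of the latch, 70 mm above the table, between two dark steel cheeks (88 mm high, 34 mm wide along y) at the front corner of the bench, 181 mm to the +y side of home and 14 mm nearer the robot. The axis runs along home's x.
- latch_tip (a point): centre of the red 24 mm ball on top of the latch handle, 80 mm from the hinge axis; the red handle below it is a round bar 17 mm thick, from 36 to 74 mm from the axis. The handle stands up from the hinge and swings only across the bench (in home's y-z plane).
- latch_bolt (a point): end of the latch's steel bolt arm, 72 mm from the hinge axis, 12 mm thick, at a right angle to the handle towards the tray: raised clear above the tray while unlocked, down in front of the tray's front wall when locked. If the tray is not home the bolt lands on it.
- latch (a joint): latch angle in rad: 0 = unlocked, handle leaning 0.61 rad outward from vertical (to home's +y, away from the tray); 0.61 = upright, dead centre; 1.22 = locked, handle leaning 0.61 rad inward over the tray (home's -y). A spring drives it away from dead centre to whichever end is nearer; pushing it off its end takes about 4 to 10 N at the handle.
- boot_left: loose child's green rubber boot standing in the tray, 185 x 74 mm sole, 128 mm high, toe into the bench (seat underside 160 mm up); origin at the centre of its sole's underside, z axis up
- boot_right: the same as boot_left, beside it
- wax_tin: brass-coloured round tin, 70 mm wide, 25 mm high, on the table beside the tray; origin under its centre
- key_bowl: steel bowl, 130 mm wide, 50 mm high, on the table; origin under its centre
- hook_jar: open glass jar with hooks, 84 mm wide, 110 mm high (125 with the hooks), on the table; origin under its centre
- ice_scraper: blue and black plastic ice scraper lying on the table, 225 mm long, blade 95 mm wide, 18 mm high; origin on its underside near its middle, x along it to the blade
- shoehorn: wooden shoehorn lying on the table, 200 mm long, 48 mm wide, 12 mm high; origin on its underside near its middle, x along it
- boot_brush: wooden boot brush, bristles down, 190 x 50 mm, 42 mm high; origin under its centre, x along it
Things that resemble listed ones, but are neither listed nor needed, are in the scene too. Leave any purple look-alike of the boot_left alone. What is shaped like the boot_right but purple is not meant.

How it is judged (in metres and radians):
On the way, in this order (a step that is already met when the one before it is completed fails the run):
1. the tray is fully home with the latch still unlocked (x of tray_front in the frame of home above -0.006 m and angle between the x axis of tray and the x axis of home, either way round below 0.05 rad and value of joint latch below 0.4 rad), for 0.2 s.
2. the latch has snapped over into its locked position (x of tray_front in the frame of home above -0.006 m and angle between the x axis of tray and the x axis of home, either way round below 0.05 rad and value of joint latch above 1.1 rad), for 0.2 s.
At the end, for the whole second after the job is handed in: The tray is home (its front within 6 mm of the home point) and at rest, the latch is locked (joint above 1.1 rad) and still, both boots stand upright (within 0.15 rad) in the tray (all of step 2 and velocity of joint latch below 0.1 rad/s and linear speed of tray below 0.01 m/s and angle between each of boot_left, boot_right's own z axis and vertical below 0.15 rad and horizontal distance between each of boot_left, boot_right and tray below 0.15 m and z of each of boot_left, boot_right in the frame of tray below 0.02 m); the robot touches nothing.
It fails at once if the latch is thrown past centre while the tray is not home (value of joint latch above 0.8 rad and x of tray_front in the frame of home below -0.012 m).
It fails at once if the tray is lifted or tipped (over 10 mm or 0.06 rad) (height (world z) of tray above 0.01 m or angle between tray's own z axis and vertical above 0.06 rad).
It fails at once if a boot is lifted over 20 mm or tipped over 0.35 rad (height (world z) of any of boot_left, boot_right above 0.026 m or angle between any of boot_left, boot_right's own z axis and vertical above 0.35 rad).
It fails at once if another thing is moved more than 20 mm (distance of any of wax_tin, key_bowl, hook_jar, ice_scraper, shoehorn, boot_brush from where it was at the start of the episode above 0.02 m).
It also fails if it takes over 51 s, if anything falls off the work surface, if the arm or the gripper's body presses on something with over 40 N, if the wrist force passes 120 N, or if a joint passes its speed limit or range.

## Working session

There is one attempt and no reset: what is moved stays moved. The work goes in short steps, Python scripts to look and compute and a tool call to move; the robot and the scene stay as the last step left them, time stands still between calls to the robot, and variables do not carry over. Pictures are saved under pics/ and viewed, at most 10 in all, crops included, and the job is handed in when it is done.

Besides the shell and the picture viewer there is one more tool, called in YAML: its name, and indented under it one key for each argument. send_rows: Moves the arm, as the interface text tells. Its arguments: {"type":"object","properties":{"commands":{"type":"array","items":{"type":"object","properties":{"hand":{"type":"number"},"dx":{"type":"number"},"dy":{"type":"number"},"dz":{"type":"number"},"roll":{"type":"number"}}}},"newtons":{"type":"number"}},"required":["commands"]}

```bash
mkdir -p pics
python3 - <<'E'
from station import ctrl
import cv2,numpy as np
s=ctrl.sense(); print(s['t'],s['position'],s['tool_rot'],s['gripper_width'])
for n in('top','side'):
    f=ctrl.grab_frame(n); cv2.imwrite(f'pics/{n}0.png',f['frame']); np.savez(f'{n}0.npz',**f)
E
```

```text
0.0 [ 314.86364978 -624.7542006   227.31375968] [-1.79937232e+02 -1.14705097e-03  2.67482528e+01] 91.41485838497067
```

View pics/top0.png

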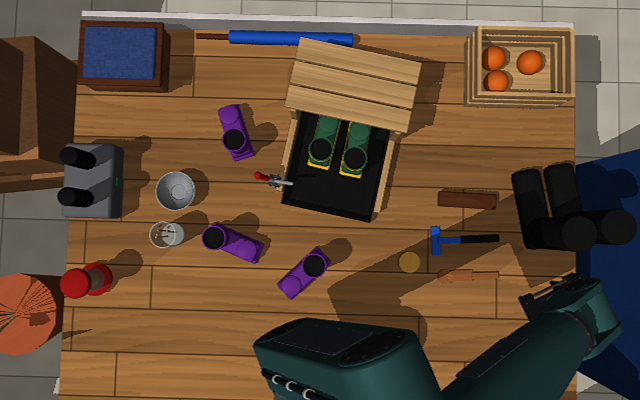

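View pics/side0.png

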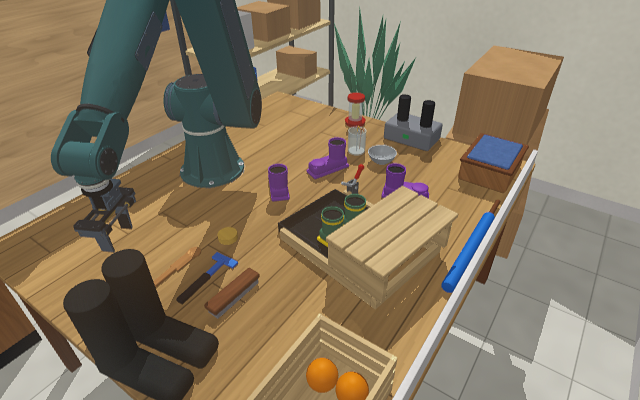

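The top view shows the tray front edge from about (281,204) to (371,221), the red ball at about (258,176) and the bench above. I'll enlarge it and measure.

```bash
cat > h.py <<'E'
import numpy as np
def world(f,u,v,z=None):
    K,R,t=f['mtx'],f['R'],f['t']; d=np.linalg.inv(K)@[u,v,1.]
    if z is None: return R.T@(d*f['z_map'][int(round(v)),int(round(u))]-t)
    c=-R.T@t; r=R.T@d; return c+r*(z-c[2])/r[2]
E
python3 - <<'E'
import cv2,numpy as np
from h import world
f=dict(np.load('top0.npz')); im=f['frame']
c=cv2.resize(im[150:230,240:400],None,fx=5,fy=5,interpolation=cv2.INTER_CUBIC); cv2.imwrite('pics/c1.png',c)
for n,p in dict(ball=(258,176),fl=(281,204),fr=(371,221),floor=(330,195),bt=(300,40),bench=(350,80),rl=(285,190),rr=(380,215)).items(): print(n,world(f,*p).round(1))
# red mask
h=cv2.cvtColor(im,cv2.COLOR_BGR2HSV);b,g,r=[im[...,i].astype(int) for i in range(3)]
m=(r>120)&(g<60)&(b<60); m[:, :245]=0;m[:,300:]=0;m[:160]=0;m[200:]=0
for v,u in np.argwhere(m): print(u,v,world(f,u,v).round(0),end=';')
E
```

```text
ball [638.9 197.5 146.8]
fl [562.5 137.2  -4.1]
fr [ 513.5 -165.8    4.6]
floor [596.5 -26.7   8.7]
bt [1058.    80.4  171. ]
bench [934.8 -75.1 179.5]
rl [608.  123.2  22.7]
rr [ 534.5 -195.8    1.9]
255 173 [648. 207. 148.];256 173 [648. 204. 146.];257 173 [648. 201. 149.];254 174 [645. 210. 147.];255 174 [645. 207. 150.];256 174 [644. 203. 152.];257 174 [645. 201. 144.];258 174 [645. 198. 145.];254 175 [642. 210. 148.];255 175 [642. 207. 147.];256 175 [641. 203. 152.];257 175 [642. 200. 150.];258 175 [642. 198. 146.];259 175 [643. 196. 138.];254 176 [639. 211. 141.];255 176 [639. 207. 147.];256 176 [639. 204. 142.];257 176 [638. 200. 151.];258 176 [639. 198. 147.];259 176 [640. 195. 142.];255 177 [636. 207. 144.];256 177 [636. 204. 142.];257 177 [636. 201. 145.];258 177 [636. 198. 143.];259 177 [636. 195. 143.];255 178 [633. 207. 140.];256 178 [633. 204. 145.];257 178 [634. 202. 137.];258 178 [633. 198. 143.];
```

View pics/c1.png

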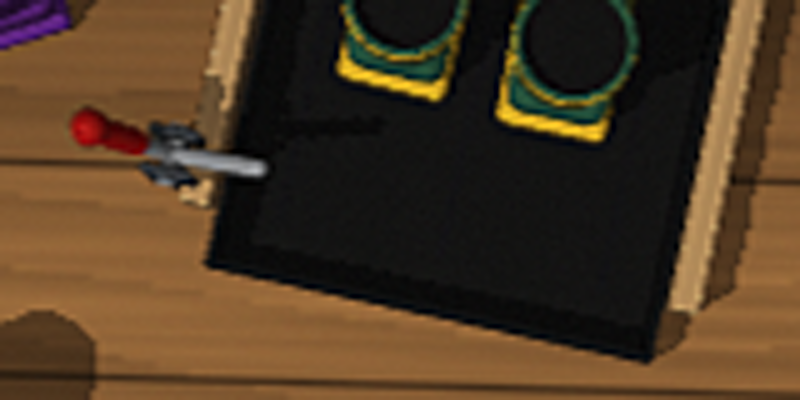

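Run:
```python
import cv2,numpy as np
from h import world
f=dict(np.load('top0.npz')); im=f['frame']
q=lambda x,y:(240+x/5-.4,150+y/5-.4)
L=world(f,*q(207,265),40);R=world(f,*q(648,360),40);B=world(f,*q(88,127),138)
print(L,R,np.linalg.norm(L-R),B)
y=(L-R)/np.linalg.norm(L-R);x=np.array([y[1],-y[0],0]);print('yaw',np.degrees(np.arctan2(x[1],x[0])))
F=(L+R)/2; H=B-45.8*y; home=H+14*x-181*y
print('front',F,'hinge',H,'home',home,'togo',(home-F)@x,(home-F)@y)
# bench direction: fit plane points on seat via depth
K=f['mtx'];v,u=np.mgrid[0:400,0:640];d=np.stack([u,v,np.ones_like(u)],-1)@np.linalg.inv(K).T*f['z_map'][...,None]
P=(d-f['t'])@f['R']
m=(P[...,2]>165)&(P[...,2]<195)&(f['z_map']>0)&(u>280)&(u<425)&(v<140)
r=cv2.minAreaRect(P[m][:,:2].astype(np.float32));print(r,P[m][:,2].mean())
print(cv2.boxPoints(r))
# low stuff: anything within 25..  near path (tools)
for p in [(409,262),(176,190),(166,235),(318,262),(213,237)]: print(p,world(f,*p).round())
```

```text
[564.95828019 133.58379274  40.        ] [ 510.76659083 -156.28486862   40.        ] 294.89079339829567 [642.9162812  201.28231784 138.        ]
yaw -10.589351735624009
front [537.86243551 -11.35053794  40.        ] hinge [634.49967604 156.26231387 138.        ] home [614.99911975 -24.22793048 138.        ] togo 78.18947073145861 1.5172216399725922
((922.7066650390625, -82.80291748046875), (380.78680419921875, 226.82736206054688), 79.07078552246094) 177.593967400166
[[ 775.2522  -248.2402 ]
 [ 997.9654  -291.2458 ]
 [1070.1611    82.63437]
 [ 847.44794  125.63995]]
(409, 262) [ 382. -291.   26.]
(176, 190) [600. 493.  -5.]
(166, 235) [448. 516.   7.]
(318, 262) [381.   7. 119.]
(213, 237) [448. 334. 118.]
```

send_rows:
  commands:
    - {"roll": 0.164, "hand": 1}
    - {"roll": 0.164, "hand": 1}
    - {"roll": 0.164, "hand": 1}
    - {"roll": 0.162, "hand": 1}
    - {"dx": 1, "dy": -5, "hand": 1}
    - {"dx": 1, "dy": -5, "hand": 1}
    - {"dx": 1, "dy": -5, "hand": 1}
    - {"dx": 1, "dy": -5, "hand": 1}
    - {"dx": 1, "dy": -5, "hand": 1}
    - {"dx": 0.8, "dy": -5, "hand": 1}

```text
invalid input
```

send_rows:
  commands:
    - {"dy": -5, "hand": 1}
    - {"dy": -5, "hand": 1}
    - {"dy": -5, "hand": 1}
    - {"dy": -5, "hand": 1}
    - {"dy": -5, "hand": 1}
    - {"dy": -5, "hand": 1}
    - {"dy": -4.4, "hand": 1}
    - {"hand": 1}
    - {"hand": 1}

```text
invalid input
```

send_rows:
  commands:
    - {"dx": 0, "dy": 0, "dz": 0, "roll": 0.164, "hand": 1}
    - {"dx": 0, "dy": 0, "dz": 0, "roll": 0.164, "hand": 1}
    - {"dx": 0, "dy": 0, "dz": 0, "roll": 0.164, "hand": 1}
    - {"dx": 0, "dy": 0, "dz": 0, "roll": 0.162, "hand": 1}
    - {"dx": 1, "dy": -5, "dz": 0, "roll": 0, "hand": 1}
    - {"dx": 1, "dy": -5, "dz": 0, "roll": 0, "hand": 1}
    - {"dx": 1, "dy": -5, "dz": 0, "roll": 0, "hand": 1}
    - {"dx": 1, "dy": -5, "dz": 0, "roll": 0, "hand": 1}
    - {"dx": 1, "dy": -5, "dz": 0, "roll": 0, "hand": 1}
    - {"dx": 0.8, "dy": -5, "dz": 0, "roll": 0, "hand": 1}
  newtons: 20

```text
t: 1.35
position: [428.1, -339.5, 227.8]
tool_rot: [-180.0, 0.0, -10.7]
ft_force: [1.2, 0.1, -0.4]
gripper_width: 91.7
grasp_force: 0.0
```

send_rows:
  commands:
    - {"dx": 0, "dy": -5, "dz": 0, "roll": 0, "hand": 1}
    - {"dx": 0, "dy": -5, "dz": 0, "roll": 0, "hand": 1}
    - {"dx": 0, "dy": -5, "dz": 0, "roll": 0, "hand": 1}
    - {"dx": 0, "dy": -5, "dz": 0, "roll": 0, "hand": 1}
    - {"dx": 0, "dy": -5, "dz": 0, "roll": 0, "hand": 1}
    - {"dx": 0, "dy": -5, "dz": 0, "roll": 0, "hand": 1}
    - {"dx": 0, "dy": -4.4, "dz": 0, "roll": 0, "hand": 1}
    - {"dx": 0, "dy": 0, "dz": 0, "roll": 0, "hand": 1}
    - {"dx": 0, "dy": 0, "dz": 5, "roll": 0, "hand": 1}
    - {"dx": 0, "dy": 0, "dz": 0, "roll": 0, "hand": 1}

```text
t: 2.6
position: [489.5, -3.6, 175.5]
tool_rot: [179.9, 0.3, -10.7]
ft_force: [-0.5, -0.8, 1.1]
gripper_width: 91.0
grasp_force: 0.0
```

Run:
```python
from station import ctrl
import cv2,numpy as np
s=ctrl.sense(); print(s['t'],s['position'],s['tool_rot'],s['ft_force'])
w=ctrl.grab_frame('wrist'); t=ctrl.grab_frame('top')
np.savez('w1.npz',pos=s['position'],**w)
cv2.imwrite('pics/w1.png',np.hstack([w['frame'][:,:],]));print(w['hand_eye'])
```

```text
2.6 [489.54816498  -3.57423335 175.46782346] [179.94983721   0.34011952 -10.74618841] [-0.53412266 -0.79616107  1.12506133]
[[-9.52010021e-04 -9.58183648e-01 -2.86152391e-01  8.07573928e+01]
 [ 9.99999490e-01 -8.15950988e-04 -5.94713332e-04  6.45847233e-01]
 [ 3.36358263e-04 -2.86152811e-01  9.58183936e-01 -1.56692725e+02]
 [ 0.00000000e+00  0.00000000e+00  0.00000000e+00  1.00000000e+00]]
```

View pics/w1.png

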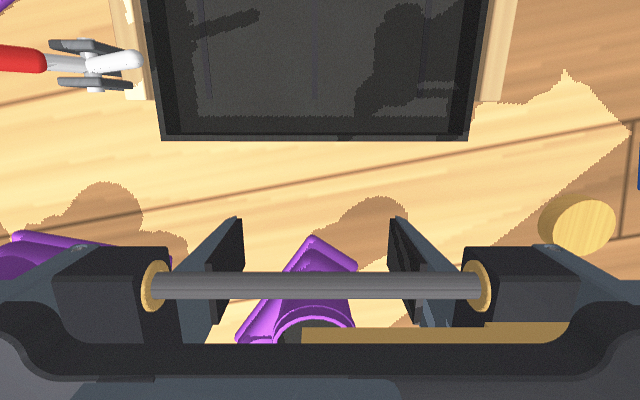

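Run:
```python
import numpy as np
from scipy.spatial.transform import Rotation as Ro
w=dict(np.load('w1.npz'));R=Ro.from_euler('xyz',[180,0,-10.75],degrees=True).as_matrix()
def W(u,v,z=None):
    d=np.linalg.inv(w['mtx'])@[u,v,1]
    E=w['hand_eye']; r=R@E[:3,:3]@d; c=R@E[:3,3]+w['pos']
    return c+r*((z-c[2])/r[2] if z is not None else w['z_map'][v,u])
for p in [(330,246),(300,308),(310,245),(350,260),(315,136),(162,138),(466,138),(100,62)]: print(p,W(*p).round(1))
L=W(161,138,40);Rr=W(468,138,40);print(L,Rr,np.linalg.norm(L-Rr),(L+Rr)/2)
```

```text
(330, 246) [409.1  -6.4  10. ]
(300, 308) [408.2  25.1 115.6]
(310, 245) [417.4  16.3  15.2]
(350, 260) [387.4 -27.1  12.3]
(315, 136) [542.9 -13.7  40.8]
(162, 138) [568.9 133.6  39.6]
(466, 138) [ 513.2 -158.3   39.7]
(100, 62) [630.4 131.4  94.7]
[569.08929022 134.33300289  40.        ] [ 512.91615869 -160.062388     40.        ] 299.70663470396033 [541.00272446 -12.86469255  40.        ]
```

The wrist view shows the tray's front wall at row 138, parallel to the fingers and centred, with a width check of 299.7 mm. The purple boot ends at x≈417, which leaves room. I'll descend in front of the tray.

send_rows:
  commands:
    - {"dx": 0, "dy": 0, "dz": 4, "roll": 0, "hand": 1}
    - {"dx": 0, "dy": 0, "dz": 4, "roll": 0, "hand": 1}
    - {"dx": 0, "dy": 0, "dz": 4, "roll": 0, "hand": 1}
    - {"dx": 0, "dy": 0, "dz": 3, "roll": 0, "hand": 1}
    - {"dx": 0, "dy": 0, "dz": 0, "roll": 0, "hand": 1}
    - {"dx": 1.5, "dy": 0, "dz": 0, "roll": 0, "hand": 1}
    - {"dx": 1, "dy": 0, "dz": 0, "roll": 0, "hand": 1}
    - {"dx": 0.5, "dy": 0, "dz": 0, "roll": 0, "hand": 1}
    - {"dx": 0.4, "dy": 0, "dz": 0, "roll": 0, "hand": 1}
    - {"dx": 0.4, "dy": 0, "dz": 0, "roll": 0, "hand": 1}

```text
t: 3.95
position: [528.5, -10.2, 28.3]
tool_rot: [180.0, 0.1, -10.7]
ft_force: [-8.8, 0.4, 8.1]
gripper_width: 91.2
grasp_force: 4.6
```

send_rows:
  commands:
    - {"dx": 0.4, "dy": 0, "dz": 0, "roll": 0, "hand": 1}
    - {"dx": 0.4, "dy": 0, "dz": 0, "roll": 0, "hand": 1}
    - {"dx": 0.4, "dy": 0, "dz": 0, "roll": 0, "hand": 1}
    - {"dx": 0.4, "dy": 0, "dz": 0, "roll": 0, "hand": 1}
    - {"dx": 0.4, "dy": 0, "dz": 0, "roll": 0, "hand": 1}
    - {"dx": 0.4, "dy": 0, "dz": 0, "roll": 0, "hand": 1}
    - {"dx": 0.4, "dy": 0, "dz": 0, "roll": 0, "hand": 1}
    - {"dx": 0.4, "dy": 0, "dz": 0, "roll": 0, "hand": 1}
    - {"dx": 0.4, "dy": 0, "dz": 0, "roll": 0, "hand": 1}
    - {"dx": 0.4, "dy": 0, "dz": 0, "roll": 0, "hand": 1}

```text
t: 5.2
position: [567.9, -17.6, 28.3]
tool_rot: [180.0, 0.1, -10.7]
ft_force: [-6.0, 0.9, 4.6]
gripper_width: 91.3
grasp_force: 3.6
```

send_rows:
  commands:
    - {"dx": 0.4, "dy": 0, "dz": 0, "roll": 0, "hand": 1}
    - {"dx": 0.4, "dy": 0, "dz": 0, "roll": 0, "hand": 1}
    - {"dx": 0.4, "dy": 0, "dz": 0, "roll": 0, "hand": 1}
    - {"dx": 0.4, "dy": 0, "dz": 0, "roll": 0, "hand": 1}
    - {"dx": 0.4, "dy": 0, "dz": 0, "roll": 0, "hand": 1}
    - {"dx": 0.3, "dy": 0, "dz": 0, "roll": 0, "hand": 1}
    - {"dx": 0.2, "dy": 0, "dz": 0, "roll": 0, "hand": 1}
    - {"dx": 0, "dy": 0, "dz": 0, "roll": 0, "hand": 1}

```text
t: 6.2
position: [592.9, -22.4, 28.3]
tool_rot: [180.0, 0.0, -10.7]
ft_force: [-5.5, 0.9, 2.7]
gripper_width: 91.1
grasp_force: 2.4
```

```bash
cat > look.py <<'E'
from station import ctrl
import cv2,numpy as np,sys
from scipy.spatial.transform import Rotation as Ro
s=ctrl.sense(); print(s['t'],s['position'].round(1),s['ft_force'].round(1))
w=ctrl.grab_frame('wrist'); np.savez(sys.argv[1]+'.npz',pos=s['position'],rot=s['tool_rot'],**w)
cv2.imwrite(f'pics/{sys.argv[1]}.png',w['frame'])
E
python3 look.py w2
```

```text
6.2 [592.9 -22.4  28.3] [-5.5  0.9  2.7]
```

View pics/w2.png

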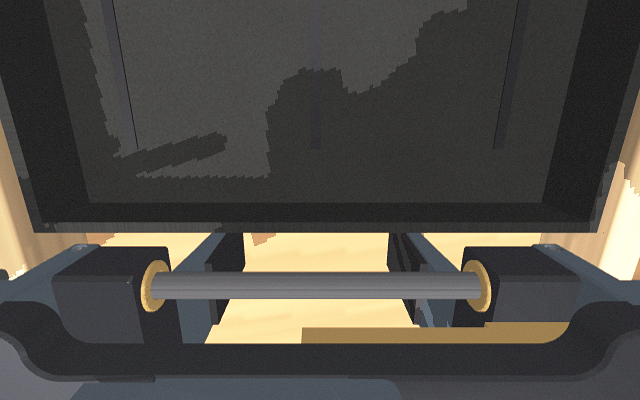

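The tray's front wall (row 232) sits flush against both fingers and square. I'll continue in small steps to the stop.

send_rows:
  commands:
    - {"dx": 0.2, "dy": 0, "dz": 0, "roll": 0, "hand": 1}
    - {"dx": 0.2, "dy": 0, "dz": 0, "roll": 0, "hand": 1}
    - {"dx": 0.2, "dy": 0, "dz": 0, "roll": 0, "hand": 1}
    - {"dx": 0.1, "dy": 0, "dz": 0, "roll": 0, "hand": 1}

```text
t: 6.75
position: [597.5, -23.2, 27.9]
tool_rot: [180.0, 0.3, -10.7]
ft_force: [-22.3, 5.8, 17.3]
gripper_width: 91.3
grasp_force: 11.3
```

send_rows:
  commands:
    - {"dx": 0.1, "dy": 0, "dz": 0, "roll": 0, "hand": 1}
    - {"dx": 0.1, "dy": 0, "dz": 0, "roll": 0, "hand": 1}
    - {"dx": 0.1, "dy": 0, "dz": 0, "roll": 0, "hand": 1}

```text
t: 7.12
position: [597.5, -23.3, 27.4]
tool_rot: [180.0, 0.7, -10.7]
ft_force: [-38.2, 10.0, 32.1]
gripper_width: 90.9
grasp_force: 19.9
```

send_rows:
  commands:
    - {"dx": 0.1, "dy": 0, "dz": 0, "roll": 0, "hand": 1}
    - {"dx": 0.1, "dy": 0, "dz": 0, "roll": 0, "hand": 1}
    - {"dx": 0.1, "dy": 0, "dz": 0, "roll": 0, "hand": 1}

```text
t: 7.5
position: [597.6, -23.4, 27.2]
tool_rot: [179.9, 1.0, -10.7]
ft_force: [-54.8, 12.7, 42.5]
gripper_width: 91.3
grasp_force: 28.9
```

The force rises with no further motion, so the tray is on the back stop. Backing off and up.

send_rows:
  commands:
    - {"dx": -1, "dy": 0, "dz": 0, "roll": 0, "hand": 1}
    - {"dx": -2, "dy": 0, "dz": 0, "roll": 0, "hand": 1}
    - {"dx": -2, "dy": 0, "dz": 0, "roll": 0, "hand": 1}
    - {"dx": 0, "dy": 0, "dz": -4, "roll": 0, "hand": 1}
    - {"dx": 0, "dy": 0, "dz": -5, "roll": 0, "hand": 1}
    - {"dx": 0, "dy": 0, "dz": -5, "roll": 0, "hand": 1}
    - {"dx": 0, "dy": 0, "dz": -5, "roll": 0, "hand": 0}
    - {"dx": 0, "dy": -5, "dz": -3, "roll": 0, "hand": 0}
    - {"dx": 0, "dy": -4, "dz": 0, "roll": 0, "hand": 0}
    - {"dx": 0, "dy": 0, "dz": 0, "roll": 0, "hand": 0}

```text
t: 8.75
position: [574.3, 74.9, 249.0]
tool_rot: [-180.0, -0.1, -10.6]
ft_force: [-0.9, -0.5, -0.2]
gripper_width: 54.2
grasp_force: 0.0
```

```bash
python3 look.py w3
```

```text
8.75 [574.3  74.9 249. ] [-0.9 -0.5 -0.2]
```

View pics/w3.png

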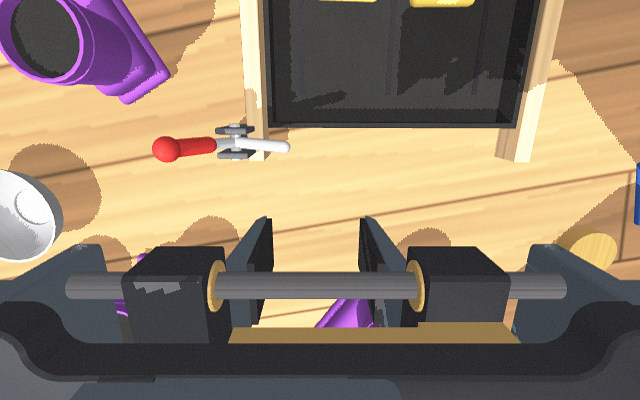

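```bash
cat > w3.py <<'E'
import numpy as np,sys
from scipy.spatial.transform import Rotation as Ro
w=dict(np.load(sys.argv[1]));R=Ro.from_euler('xyz',w['rot'],degrees=True).as_matrix()
def W(u,v,z=None):
    d=np.linalg.inv(w['mtx'])@[u,v,1]
    E=w['hand_eye']; r=R@E[:3,:3]@d; c=R@E[:3,3]+w['pos']
    return c+r*((z-c[2])/r[2] if z is not None else w['z_map'][v,u])
E
python3 - w3.npz <<'E'
from w3 import *
a=np.radians(-10.7);x=np.array([np.cos(a),np.sin(a),0]);y=np.array([-x[1],x[0],0])
B=W(167,149,137);L=W(268,127,40);Rr=W(516,128,40)
print('ball',B,W(167,149));F=(L+Rr)/2;print(L,Rr,F,np.linalg.norm(L-Rr))
H=B-45.8*y;print('hinge',H,'cheek',W(235,128),W(235,157),'front rel home',(F-(H+14*x-181*y))@x,(F-(H+14*x-181*y))@y)
for p in [(60,215),(35,180),(150,95),(162,70)]:print(p,W(*p))
for n,P in dict(ball=B,hinge=H).items(): print(n,'tool-rel',(P-w['pos'])@x,-(P-w['pos'])@y)
E
```

```text
ball [643.31397902 198.72383275 137.        ] [643.68873592 193.43230294 147.20774207]
[642.55650087 120.22115312  40.        ] [ 586.01347447 -174.45162359   40.        ] [614.28498767 -27.11523523  40.        ] 300.04859468309286
hinge [634.81044803 153.72016667 137.        ] cheek [649.3449055  146.97241021  86.65685332] [619.68236024 154.61557289  87.9239606 ] front rel home -0.59348299617034 -0.5020727335888264
(60, 215) [581.44187897 423.08896699  32.84297626]
(35, 180) [632.72406019 435.31039796  31.9583731 ]
(150, 95) [ 7.09510222e+02  2.68972621e+02 -4.63352913e-01]
(162, 70) [732.46628402 236.84748104  14.44312525]
ball tool-rel 44.81570129781627 -134.51139559901418
hinge tool-rel 44.81570129781632 -88.71139559901417
```

The wrist view confirms the tray front lies −0.6 mm from the home point, with the ball at (167,149), i.e. (643,199,137). Next I move outside the latch handle, fingers shut.

send_rows:
  commands:
    - {"dx": 1.5, "dy": -5, "dz": 0, "roll": 0, "hand": 0}
    - {"dx": 1.5, "dy": -5, "dz": 0, "roll": 0, "hand": 0}
    - {"dx": 1.5, "dy": -5, "dz": 0, "roll": 0, "hand": 0}
    - {"dx": 0, "dy": -3.9, "dz": 0, "roll": 0, "hand": 0}
    - {"dx": 0, "dy": 0, "dz": 0, "roll": 0, "hand": 0}
    - {"dx": 0, "dy": 0, "dz": 4, "roll": 0, "hand": 0}
    - {"dx": 0, "dy": 0, "dz": 4, "roll": 0, "hand": 0}
    - {"dx": 0, "dy": 0, "dz": 4, "roll": 0, "hand": 0}
    - {"dx": 0, "dy": 0, "dz": 1, "roll": 0, "hand": 0}
    - {"dx": 0, "dy": 0, "dz": 0, "roll": 0, "hand": 0}

```text
t: 10.05
position: [653.1, 249.4, 118.3]
tool_rot: [180.0, 0.0, -10.8]
ft_force: [-0.5, -0.2, 0.7]
gripper_width: 0.4
grasp_force: 0.0
```

```bash
python3 look.py w4; python3 - w4.npz <<'E'
from w3 import *
x=np.array([.9826,-.1857,0]);y=np.array([.1857,.9826,0]);d=w['pos']-[634.8,153.7,0];print(d@x,d@y)
E
```

```text
10.05 [653.1 249.4 118.3] [-0.5 -0.2  0.7]
0.1825352071530534 97.47035648146547
```

View pics/w4.png

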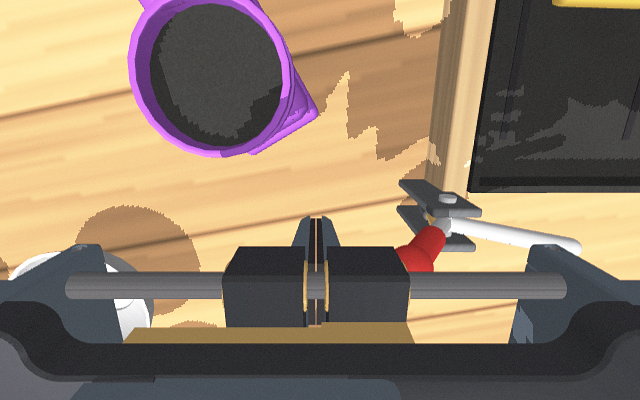

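The shut fingers (316,220) stand outside the red handle (425,250), which is in line. I'll push inward.

send_rows:
  commands:
    - {"dx": 0, "dy": 1, "dz": 0, "roll": 0, "hand": 0}
    - {"dx": 0, "dy": 1, "dz": 0, "roll": 0, "hand": 0}
    - {"dx": 0, "dy": 1, "dz": 0, "roll": 0, "hand": 0}
    - {"dx": 0, "dy": 0.8, "dz": 0, "roll": 0, "hand": 0}
    - {"dx": 0, "dy": 0.8, "dz": 0, "roll": 0, "hand": 0}

```text
t: 10.72
position: [645.5, 205.3, 119.5]
tool_rot: [-179.9, -0.2, -10.7]
ft_force: [0.6, 4.9, 4.3]
gripper_width: 0.5
grasp_force: 2.4
```

send_rows:
  commands:
    - {"dx": 0, "dy": 0.8, "dz": 0, "roll": 0, "hand": 0}
    - {"dx": 0, "dy": 0.8, "dz": 0, "roll": 0, "hand": 0}
    - {"dx": 0, "dy": 0.8, "dz": 0, "roll": 0, "hand": 0}
    - {"dx": 0, "dy": 0.8, "dz": 0, "roll": 0, "hand": 0}
    - {"dx": 0, "dy": 0.6, "dz": 0, "roll": 0, "hand": 0}
    - {"dx": 0, "dy": 0.5, "dz": 0, "roll": 0, "hand": 0}
    - {"dx": 0, "dy": 0, "dz": 0, "roll": 0, "hand": 0}
    - {"dx": 0, "dy": 0, "dz": 0, "roll": 0, "hand": 0}

```text
t: 11.72
position: [636.4, 163.0, 118.0]
tool_rot: [-180.0, -0.0, -10.7]
ft_force: [-0.4, 0.3, -0.0]
gripper_width: 0.4
grasp_force: 0.0
```

Force rose and then vanished, so it has probably snapped over. Backing outward, then up, and checking.

send_rows:
  commands:
    - {"dx": 0, "dy": -3, "dz": 0, "roll": 0, "hand": 0}
    - {"dx": 0, "dy": -3, "dz": -2, "roll": 0, "hand": 0}
    - {"dx": 0, "dy": 0, "dz": -5, "roll": 0, "hand": 0}
    - {"dx": 0, "dy": 0, "dz": -5, "roll": 0, "hand": 0}
    - {"dx": -3, "dy": 3, "dz": -3, "roll": 0, "hand": 0}
    - {"dx": -3, "dy": 5, "dz": 0, "roll": 0, "hand": 0}
    - {"dx": 0, "dy": 5, "dz": 0, "roll": 0, "hand": 0}
    - {"dx": 0, "dy": 0, "dz": 0, "roll": 0, "hand": 0}
    - {"dx": 0, "dy": 0, "dz": 0, "roll": 0, "hand": 0}

```text
t: 12.85
position: [564.7, 105.6, 268.2]
tool_rot: [-180.0, -0.0, -10.7]
ft_force: [0.3, 0.4, -0.8]
gripper_width: 0.7
grasp_force: 0.0
```

```bash
python3 look.py w5
```

```text
12.85 [564.7 105.6 268.2] [ 0.3  0.4 -0.8]
```

View pics/w5.png

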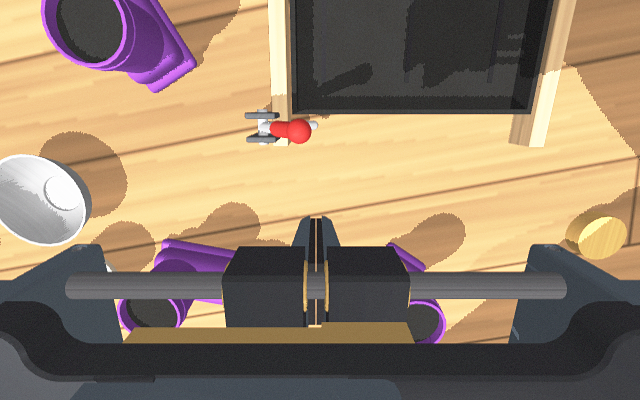

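The wrist view shows the ball (298,131) leaning inward over the front of the home tray, the bolt below it. I'll check the numbers and the boots.

```bash
python3 - w5.npz <<'E'
from w3 import *
import cv2
x=np.array([.9826,-.1857,0]);y=np.array([.1857,.9826,0]);H=np.array([634.8,153.7,0])
for n,P in dict(ball=W(298,131,137),ballz=W(298,131),L=W(293,112,40),R=W(531,113,40)).items(): print(n,(P-H)@x,(P-H)@y,P[2])
from station import ctrl
f=ctrl.grab_frame('side'); cv2.imwrite('pics/s2.png',cv2.resize(f['frame'][140:300,240:480],None,fx=3,fy=3))
E
```

```text
ball -0.612758327359977 -44.0872764210154 137.0
ballz 0.08291826335045566 -44.640117196940665 146.39684114784632
L 15.571663275326792 -32.540152730623085 40.0
R 13.862310626958518 -331.3436120999564 40.0
```

View pics/s2.png

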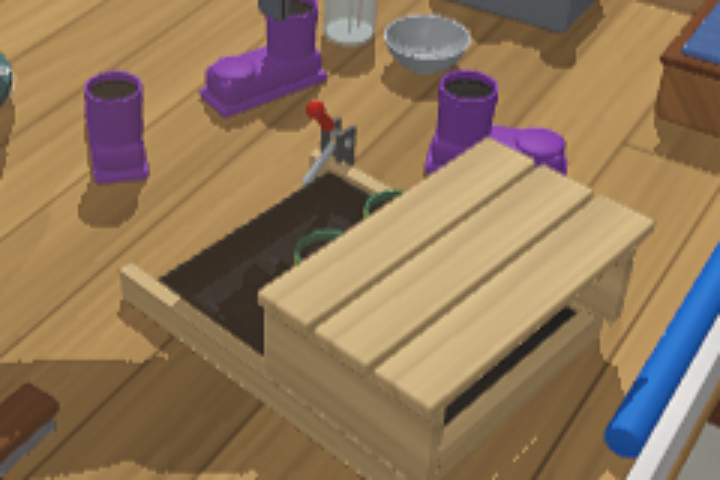

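The ball is 44 mm inward of the hinge (45.8 expected), so the latch is locked. The tray front is home, and the boot rims (320,245) and (385,205) look level. Handing in.

```bash
python3 -c "
from station import ctrl; print(ctrl.finish_job())"
```

```text
the job is handed in; nothing more can be done
None
```

I pushed the tray home with the boots standing in it, snapped the latch over to locked, and handed the job in at about 13 s. The last images showed the tray front within about 1 mm of home, the latch ball 44 mm inward of its hinge and the boots upright; the hand-in returned no verdict.

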